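Scan the purge valve's tag, then reset the valve two turns open

TASK

Before resetting the dry-gas purge valve, log it: take the yellow reader wand out of its holder, hold it still for a second with its lens pointing down at the middle of the barcode on the blue tag from about 5 to 8 cm away, and stand the wand back in its holder. Then take the red valve wheel by its black crank handle, turn it clockwise (seen from above) until it is closed against its stop, back it off counter-clockwise exactly two full turns from the stop, and finish there still gripping the handle; the program ends while holding it. Leave the jars, samples and other things on the bench where they are.

Things in the scene. Friction and masses are not known exactly. Their poses are not given: they have to be found in the camera images.
- station: Valve station, fixed: dark grey plate 180 x 250 x 8 mm (own x -90 to 90, y -70 to 180 mm). Origin on the vertical stem axis at bench level, z up. A white mark on the plate, 64 to 86 mm from the stem along its -x axis, shows where the crank handle stands when the valve is closed. A pipe and a gauge lie low on it (top 33 mm).
- wheel (a joint): Turn of the red valve wheel, rad (112 mm across, 3 spokes, rim bar 12 mm thick, rim top 76 mm above bench). 0 = closed at a hard stop, crank handle over the white mark; grows counter-clockwise from above (opening), up to 5 turns; two turns = 12.566. Starts 0.4 to 1.3 turns open. Stiff: 2.5 to 4 N at the handle turns it; it stays where left and does not rise.
- handle: Black upright crank handle on the wheel's rim: round, 18 mm across, 46 mm tall, spins freely on its pin, so a gripper need not turn with the wheel. Origin at its centre, 50 mm from the stem axis, 101 mm above the bench (lower end 78, top 124 mm); nothing stands above it. Its own yaw means nothing.
- tag: Blue block 62 x 66 x 20 mm fixed on the station's plate, about 120 mm from the stem to the station's +y side; carries the barcode label on its top. Origin under its centre, 8 mm above the bench.
- label (a point): Middle of the barcode label (white with black bars, 44 x 54 mm, lying flat, facing up), 29 mm above the bench.
- wand: Yellow reader wand, loose, 80 to 170 g: round rod 26 mm across, 130 mm long, lowest 20 mm tapering to 18 mm, black bands near both ends. Starts upright, lens down, in its holder. Origin at the centre of the lens (lower end); z axis runs up the rod from lens to tail, so it looks along -z.
- holder: Grey round holder fixed to the bench: base 90 mm across, 6 mm thick, with an open cup 48 mm across outside, 40 mm inside, rim 55 mm above the bench, inner floor 6 mm above the bench. Origin at the centre of its underside; the wand's lens rests on the inner floor, its tail then is 136 mm above the bench.
- vial0: Bystander: glass sample vial with a white cap, 40 mm across, 75 mm tall, loose; origin at the centre of its underside.
- vial1: Bystander: another such vial.
- vial2: Bystander: a third such vial.
- jar: Bystander: brown sample jar with a black cap, 68 mm across, 85 mm tall, loose; origin at the centre of its underside.
- core: Bystander: grey rock core slice, 90 mm across, 18 mm thick, loose on a sheet of paper; origin under its centre.
- tissues: Bystander: green and white box of wipes 220 x 115 x 85 mm, loose; origin under its centre.
- stubs: Bystander: white tray 100 x 130 x 18 mm of round metal sample mounts, loose; origin under its centre.
Mind the look-alikes: they are no part of the job. What is shaped like the holder but green, pink or turquoise is not meant.

How it is judged (in metres and radians):
On the way, in this order (a step that is already met when the one before it is completed fails the run):
1. the gripped wand looks at the barcode, held still (x of label in the frame of wand between -0.017 and 0.017 m and y of label in the frame of wand between -0.017 and 0.017 m and z of label in the frame of wand between -0.13 and -0.015 m and contact force between the fingers and wand above 0.5 N and linear speed of wand below 0.03 m/s), for 0.5 s.
2. the wand stands in its holder again, let go (horizontal distance between wand and holder below 0.014 m and height (world z) of wand below 0.016 m and angle between wand's own z axis and vertical below 0.25 rad and contact force between the fingers and wand below 0.1 N), for 0.2 s.
3. the valve is closed against its stop (value of joint wheel below 0.1 rad), for 0.1 s.
4. the valve is two turns open (value of joint wheel between 12.366 and 12.766 rad), for 0.2 s.
At the end, for the whole second after the job is handed in: Wheel at 12.566 rad from its stop, within 0.2 rad, at rest; fingers still grip the crank handle (over 1 N); the wand stands released in its holder, lens within 14 mm of the holder's axis and 16 mm of the bench, tilt under 0.25 rad (all of step 4 and velocity of joint wheel between -0.1 and 0.1 rad/s and contact force between the fingers and handle above 1 N and horizontal distance between wand and holder below 0.014 m and height (world z) of wand below 0.016 m and angle between wand's own z axis and vertical below 0.25 rad); the arm keeps its last pose, push and grip.
It fails at once if a bystander is moved by more than 30 mm (distance of any of vial0, vial1, vial2, jar, core, tissues, stubs from where it was at the start of the episode above 0.03 m).
It fails at once if a vial or jar is tipped (angle between any of vial0, vial1, vial2, jar's own z axis and vertical above 0.5 rad).
It also fails if it takes over 72 s, if anything falls off the work surface, if the arm or the gripper's body presses on something with over 40 N, if the wrist force passes 120 N, or if a joint passes its speed limit or range.

ROBOT

A 6-joint arm with a two-finger parallel gripper is mounted at the origin on the work surface. World frame = base frame: x ahead of the robot, y to its left, z up, the work surface at z = 0. Lengths are in mm, angles in rad, forces in N, time in s.
With the tool pointing down it reaches from about 400 to 825 mm from the base axis. Payload 7 kg.
Tool frame: the origin (TCP) lies at the very end of the fingers, on their centre line; the grasp point (between the pads) lies 19 mm behind it; z points along the fingers, y is the line along which they close (so a half turn about z gives the same grasp; the last joint's range is limited). The gripper opens to 88 mm and grips with 3 to 60 N. Pads are 19 mm wide; open, the fingers measure 130 mm over their backs; the gripper's body (78 mm by 193 mm) begins 47 mm behind the grasp point.
Start: joints at [1.429, 0.359, 0.012, 0, -1.224, -0.288], TCP at [281.271, 613.581, 226.561] pointing down, gripper open.
Joint ranges: [-3.07, 3.07], [-1.43, 2.12], [-1.02, 1.25], [-3.03, 1.67], [-3.05, -0], [-3.03, 3.03]. Speed limits (rad/s): [2.39, 2.39, 3.01, 3.14, 3.14, 3.14].

INTERFACE

Orientations are given as a unit quaternion [x, y, z, w].
In Python, from plant import bot gives the robot as it stands. Calls block until the motion is done:
- bot.move_ptp(position, orientation): joint-space move of the TCP to a pose.
- bot.line_to(position, velocity=150, ori=None): straight line of the TCP; ori=None keeps the orientation; velocity is the mean speed in mm/s.
- bot.move_joints(angles): joint-space move.
- bot.move_gripper(opening, force=None): finger opening in mm; force is the grip in N (None keeps the last); returns when the fingers have stopped.
- bot.pause(seconds).
- bot.solve_ik(position, orientation): joint angles nearest the present ones, or None.
- bot.read_state(): the state.
- bot.camera(name): name is "scene" or "top" or "wrist"; returns the picture (384x512x3 uint8, red, green, blue); there is no depth.
- bot.get_calibration(name): a dict with "fx", "fy", "cx", "cy" (pixels), "view" (4x4, takes a point from world to camera coordinates); the wrist camera has in their place "T_tool_cam" (4x4, takes a point from camera to tool coordinates, whose origin is the TCP and whose axes are the flange's). Camera axes: x right, y up, looking along -z (the intrinsics and any distortion apply to the point x, -y, -z); pixel columns grow to the right and rows downward; lengths in mm; the calibration is good to about 2 mm. The wrist camera is an equidistant fisheye: a pixel r from the principal point sees the ray r / f radians off the axis. A picture is of the moment at which its call begins: read the wrist's pose just before it. get_calibration takes no time and is no camera call.
A pose or a line that the arm cannot do raises bot.Unreachable and nothing moves.
- bot.close_job(): hands the job in; it is judged then, once.
The state is a dict: "t": time; "joint_pos": joint angles; "qvel": joint speeds; "tau": joint torques, N m; "tcp_pos": TCP position; "eef_rot": TCP orientation; "contact_force": force on the tool from outside, world axes, zero at the start; "moment": the same for the moment, N m; "width": finger opening in mm; "finger_force": force on a finger pad.
Only numpy, scipy, OpenCV 4.12 (cv2) and the standard library are available. Lean on these libraries where they do the work, as an engineer would, in place of code of your own. Each camera call takes 0.05 s, during which the arm holds its last target. There are 200 camera calls.

## Working session

There is one attempt and no reset: what is moved stays moved. The work goes in short steps, each a Python script; the robot and the scene stay as the last script left them, time stands still between calls to the robot, and variables do not carry over. Pictures are saved under pics/ and viewed, at most 10 in all, crops included, and the job is handed in when it is done.

```bash
mkdir -p pics; ls; python3 - <<'E'
from plant import bot
import cv2,numpy as np
for n in("scene","top"):
    c=bot.get_calibration(n);print(n,{k:np.round(v,4).tolist() for k,v in c.items()})
    im=bot.camera(n);cv2.imwrite(f"pics/{n}0.png",cv2.resize(im[...,::-1],(768,576),interpolation=cv2.INTER_CUBIC))
c=bot.get_calibration("wrist");print(c)
s=bot.read_state();print(s)
E
```

```text
pics
scene {'fx': 408.8034, 'fy': 408.8034, 'cx': 250.6719, 'cy': 192.1068, 'view': [[0.0345, 0.9994, 0.0003, -87.3158], [-0.5687, 0.0194, 0.8223, 246.8499], [0.8218, -0.0286, 0.569, -1706.069], [0.0, 0.0, 0.0, 1.0]]}
top {'fx': 395.4855, 'fy': 395.4855, 'cx': 262.3344, 'cy': 190.9913, 'view': [[-0.0042, -1.0, -0.0084, 50.1307], [0.9855, -0.0056, 0.1699, -542.3954], [-0.1699, -0.0076, 0.9854, -1126.825], [0.0, 0.0, 0.0, 1.0]]}
{'fx': 297.3186396354542, 'fy': 297.3186396354542, 'cx': 258.0696937545185, 'cy': 190.10869108805903, 'T_tool_cam': array([[ 1.27109500e-04,  9.62472985e-01,  2.71377481e-01,
         7.21471675e+01],
       [ 9.99999741e-01, -3.14486774e-04,  6.46979093e-04,
         9.16889718e-01],
       [ 7.08044528e-04,  2.71377329e-01, -9.62472776e-01,
        -1.58250016e+02],
       [ 0.00000000e+00,  0.00000000e+00,  0.00000000e+00,
         1.00000000e+00]])}
{'t': 0.1, 'joint_pos': array([ 1.42909170e+00,  3.59316168e-01,  1.11421591e-02, -3.20646160e-04,
       -1.22408199e+00, -2.88076982e-01]), 'qvel': array([-0.00062807, -0.00148816,  0.00187271,  0.00204525, -0.00106725,
       -0.00157579]), 'tau': array([-1.36247138e-03, -5.84164488e+01,  2.93751079e+01,  7.01552555e+00,
        1.02153546e-02, -5.36985181e-05]), 'tcp_pos': array([281.10614686, 613.19846933, 225.70997847]), 'eef_rot': array([ 9.76987772e-01, -2.13294020e-01, -9.69734584e-05,  7.38903626e-04]), 'contact_force': array([-0.70457301,  0.89978514, -0.45418863]), 'moment': array([ 0.02053843, -0.00184677, -0.0233971 ]), 'finger_force': 0.0, 'width': 87.7255519495625}
```

View pics/top0.png

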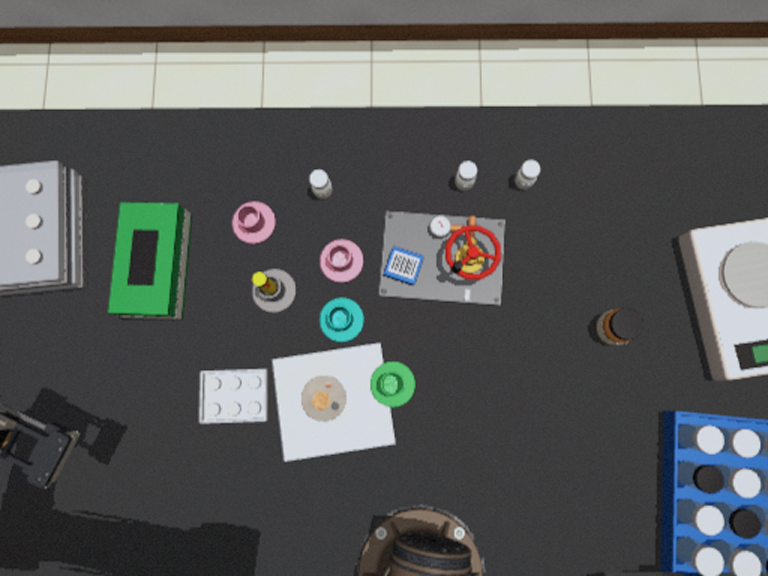

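View pics/scene0.png

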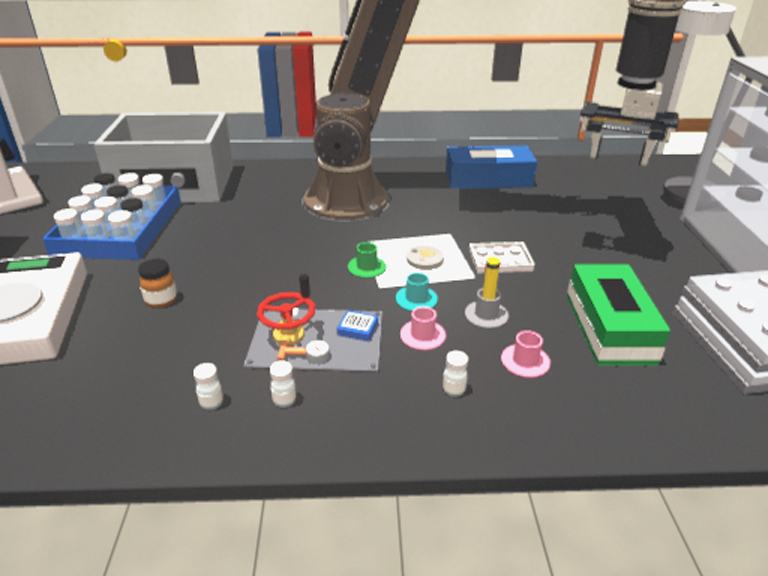

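The top picture shows the wand tail at about (260,279) and the grey holder base at (273,290). The label is at (403,264), the wheel hub at (473,251), the handle at about (457,268) and the white mark at (467,295).

```bash
cat > h.py <<'E'
from plant import bot
import cv2,numpy as np
from scipy.spatial.transform import Rotation as R
def ground(n,u,v,z,st=None):
    """pixel (512x384 scale) -> world point at height z"""
    c=bot.get_calibration(n)
    x,y=(u-c["cx"])/c["fx"],(v-c["cy"])/c["fy"]
    if n=="wrist":
        r=np.hypot(x,y); d=np.array([x/r*np.sin(r),-y/r*np.sin(r),-np.cos(r)])
        M=np.eye(4);M[:3,:3]=R.from_quat(st["eef_rot"]).as_matrix();M[:3,3]=st["tcp_pos"];T=M@c["T_tool_cam"]
    else:
        d=np.array([x,-y,-1.]);T=np.linalg.inv(c["view"])
    o=T[:3,3];d=T[:3,:3]@d
    return o+d*(z-o[2])/d[2]
def down(a):  # tool down, closing line (tool y) at world yaw a+90deg
    return (R.from_euler("z",a)*R.from_quat([1,0,0,0])).as_quat()
def snap(name,n="wrist"):
    st=bot.read_state();im=bot.camera(n)
    cv2.imwrite(f"pics/{name}.png",cv2.resize(im[...,::-1],(768,576),interpolation=cv2.INTER_CUBIC));return st
E
python3 - <<'E'
from h import *
for k,u,v,z in [("tail",260,279,136),("holder",273,290,0),("rim",269,286,55),("label",403,264,29),("hub",473,251,76),("handle",457,266,124),("mark",467,295,8),
 ("c1",387,211,8),("c2",505,219,8),("c3",501,305,8),("c4",380,296,8)]:
    print(k,ground("top",u/1.5,v/1.5,z).round(1)[:2])
for k,u,v,z in [("tail",492,262,136),("holder",487,314,0),("label",358,323,29),("handle",304,277,124),("hub",286,310,76)]:
    print("sc",k,ground("scene",u/1.5,v/1.5,z).round(1)[:2])
E
```

```text
tail [542.5 291.4]
holder [544.8 296. ]
rim [543.6 292.3]
label [591.7  28.2]
hub [ 606.8 -107.8]
handle [567.2 -71.1]
mark [ 530.8 -101.9]
c1 [709.5  60.6]
c2 [ 690.5 -185. ]
c3 [ 509.9 -170.3]
c4 [529.8  75.3]
sc tail [551.9 292.3]
sc holder [538.5 299.1]
sc label [597.   31.5]
sc handle [573.8 -69. ]
sc hub [ 612.9 -103.6]
```

```bash
python3 - <<'E'
from h import *
q=down(0)
for p in([600,-40,240],[546,296,240]):print(bot.solve_ik(p,q))
bot.move_ptp([600,-40,240],q); bot.pause(.3);s=snap("w_st");print(s["t"],s["tcp_pos"],s["eef_rot"])
bot.move_ptp([546,296,240],q); bot.pause(.3);s2=snap("w_ho");print(s2["t"],s2["tcp_pos"],s2["eef_rot"])
np.save("s1.npy",np.r_[s["tcp_pos"],s["eef_rot"]]);np.save("s2.npy",np.r_[s2["tcp_pos"],s2["eef_rot"]])
E
```

```text
[ 0.25806239  0.23017122 -0.13716557  0.         -1.20345953  1.31273394]
[ 0.8107291   0.26271239 -0.09360997  0.         -1.21447396  0.76006723]
2.975 [600.04395125 -39.66715979 239.94787668] [ 9.99999970e-01  2.41465532e-04 -3.82302950e-05  8.52961701e-06]
4.6083 [546.40004222 295.16952679 240.10717147] [ 9.99999804e-01 -6.22014119e-04  5.92278891e-05 -2.95860846e-05]
```

View pics/w_st.png

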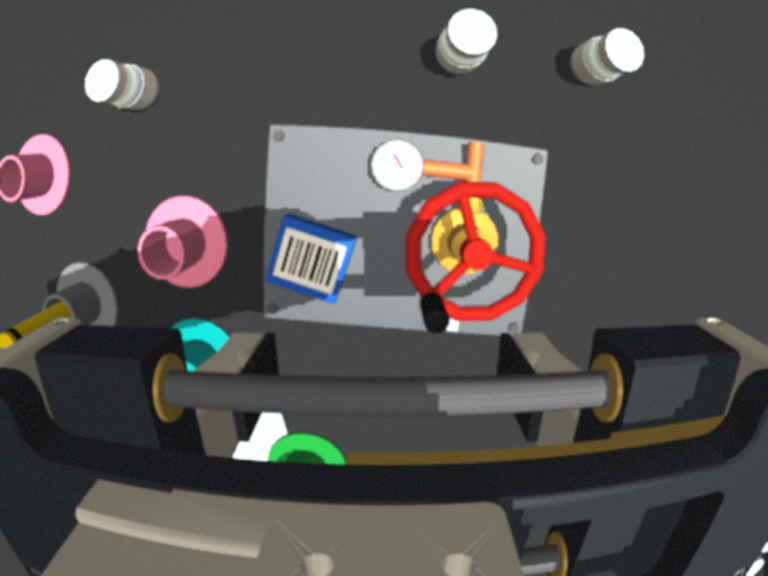

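View pics/w_ho.png

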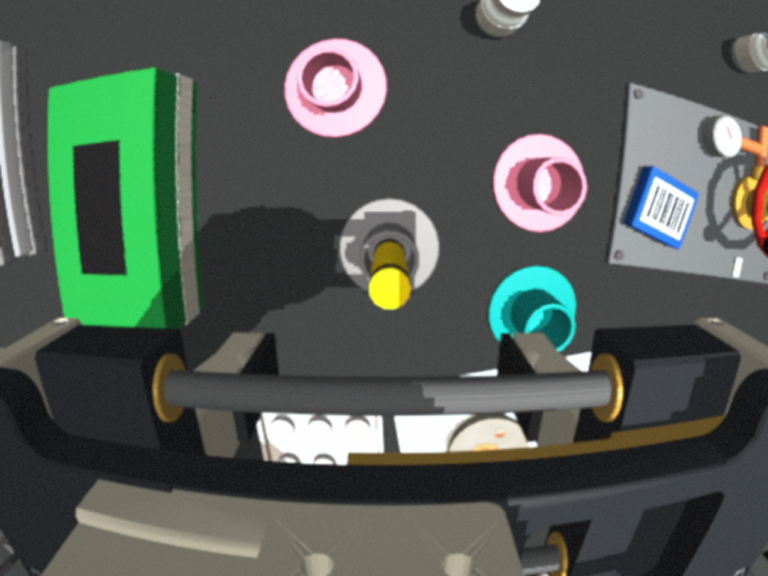

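```bash
python3 - <<'E'
from h import *
for f,L in(("s1",[("label",311,262,29),("rimc",476,251,74),("handle",436,320,124),("handlelow",431,297,80),("c1",271,125,8),("c2",547,150,8),("c3",524,334,8),("c4",264,317,8)]),("s2",[("base",390,246,4),("tail",390,290,136),("label",661,206,29),("mark",738,267,8)])):
    a=np.load(f+".npy");st=dict(tcp_pos=a[:3],eef_rot=a[3:])
    for k,u,v,z in L:print(f,k,ground("wrist",u/1.5,v/1.5,z,st).round(1)[:2])
im=cv2.imread("pics/w_st.png")[170:345,250:560];cv2.imwrite("pics/c1.png",cv2.resize(im,None,fx=2.5,fy=2.5,interpolation=cv2.INTER_CUBIC))
E
```

```text
s1 label [588.5  25.3]
s1 rimc [ 607.3 -106.6]
s1 handle [570.9 -72.1]
s1 handlelow [573.1 -72.8]
s1 c1 [708.1  62.2]
s1 c2 [ 688.3 -183.6]
s1 c3 [ 512.7 -173.2]
s1 c4 [530.3  77.5]
s2 base [543.8 292.4]
s2 tail [541.3 293.1]
s2 label [591.7  36. ]
s2 mark [ 529.5 -106. ]
```

View pics/c1.png

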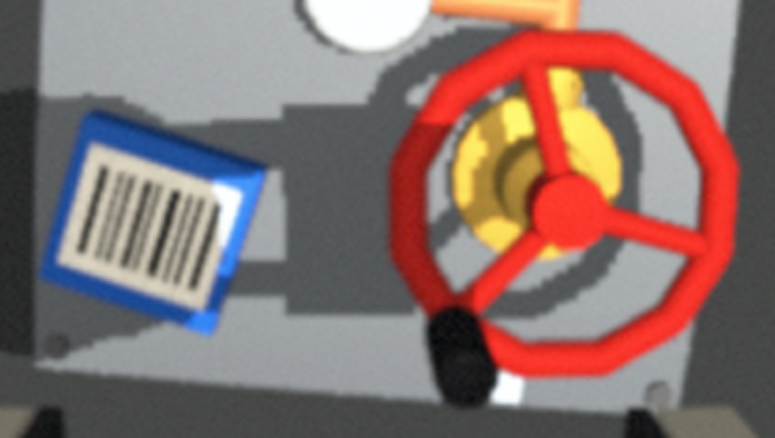

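The enlarged crop puts the label centre at (149,225) and the handle top at (466,380), left of and below the hub, so the wheel is about 0.89 turns open. Next I grasp the wand and carry it over the label.

```bash
python3 - <<'E'
from h import *
x,y=542.5,292.7
bot.line_to([x,y,170],200); bot.line_to([x,y,81],120)
bot.move_gripper(15,25);s=bot.read_state();print(s["t"],s["width"],s["finger_force"],s["contact_force"])
bot.line_to([x,y,190],120)
bot.line_to([590.5,27,190],180)
bot.line_to([590.5,27,170],60); bot.pause(.3)
s=snap("w_scan");snap("t_scan","top");sc=bot.camera("scene")
cv2.imwrite("pics/s_scan.png",cv2.resize(sc[150:260,150:300,::-1],None,fx=5,fy=5,interpolation=cv2.INTER_CUBIC))
bot.pause(1.0);s=bot.read_state();print(s["t"],s["tcp_pos"],s["width"],s["finger_force"])
E
```

```text
7.05 25.742754320421938 24.94115486741066 [ 0.22204771 -0.4883133   0.35329526]
11.6917 [590.48039836  26.99859947 169.98650852] 25.490389446685857 24.94112379848957
```

View pics/w_scan.png

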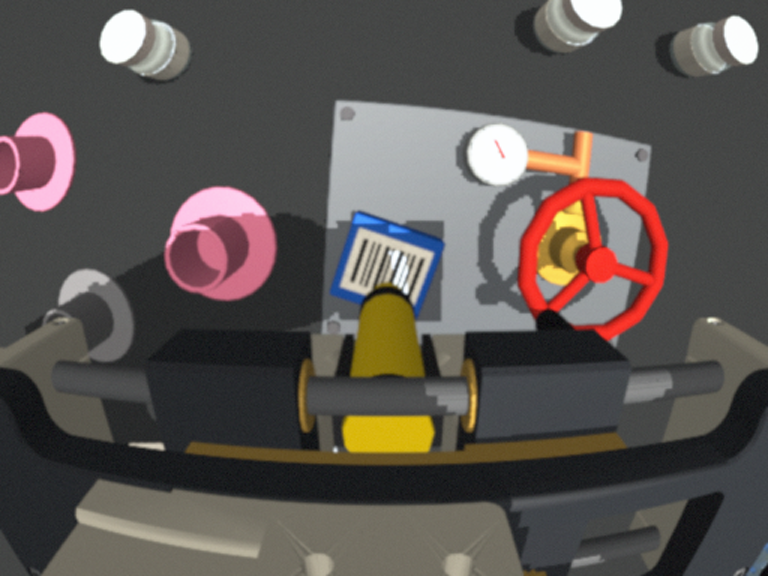

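View pics/s_scan.png

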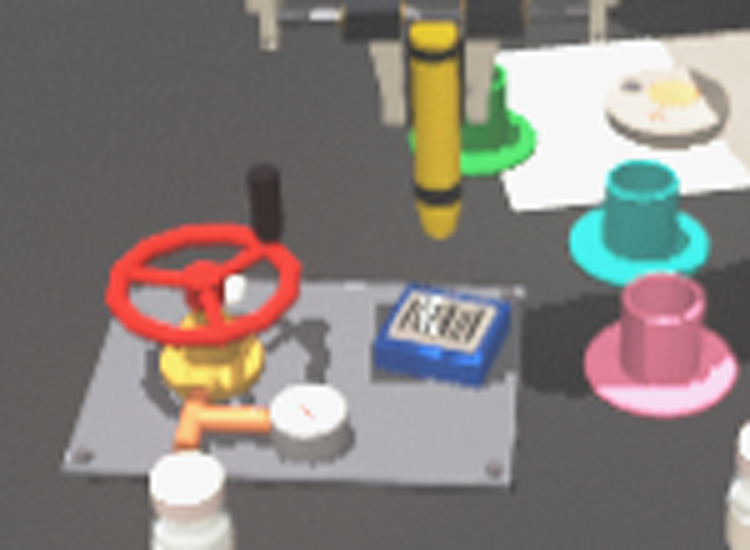

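The wand hangs vertically over the label. In the scene crop the lens is at (440,235) and the label centre at (446,318). I compare the two numerically.

```bash
python3 - <<'E'
from h import *
g=lambda u,v,z:ground("scene",150+u/5,150+v/5,z).round(1)
print("lens",g(440,235,95),"tail",g(436,28,225),"label",g(446,318,29))
s=bot.read_state()
for k,u,v,z in [("label",385,272,29),("bandmid-front",385,292,110)]:print(k,ground("wrist",u/1.5,v/1.5,z,s).round(1))
E
```

```text
lens [597.   30.7  95. ] tail [588.5  30.9 225. ] label [588.7  33.1  29. ]
label [587.5  28.2  29. ]
bandmid-front [597.2  27.8 110. ]
```

The bottom of the lens outline is its near edge, 9 mm towards the camera. That puts the lens axis at about x 588, y 31, within a few mm of the label. It has been held still for 1.3 s, so I return the wand now.

```bash
python3 - <<'E'
from h import *
x,y=542.5,292.7
bot.line_to([590.5,27,190],100)
bot.line_to([x+.7,y,190],180); bot.line_to([x+.7,y,100],120); bot.line_to([x+.7,y,82],40)
s=bot.read_state();print(s["t"],s["contact_force"].round(1))
bot.move_gripper(60); bot.pause(.2)
bot.line_to([x+.7,y,200],150)
bot.move_ptp([571,-72,200],down(0)); bot.line_to([571,-72,150],150); bot.pause(.2)
s=snap("w_h");print(s["t"],s["tcp_pos"],s["joint_pos"])
E
```

```text
15.1917 [ 0.7 -0.1 -1.6]
19.1583 [571.80784053 -71.71833257 151.20194806] [ 2.14680297e-01  2.57312534e-01 -3.15822599e-01  2.74697402e-04
 -9.95653669e-01  1.35644558e+00]
```

View pics/w_h.png

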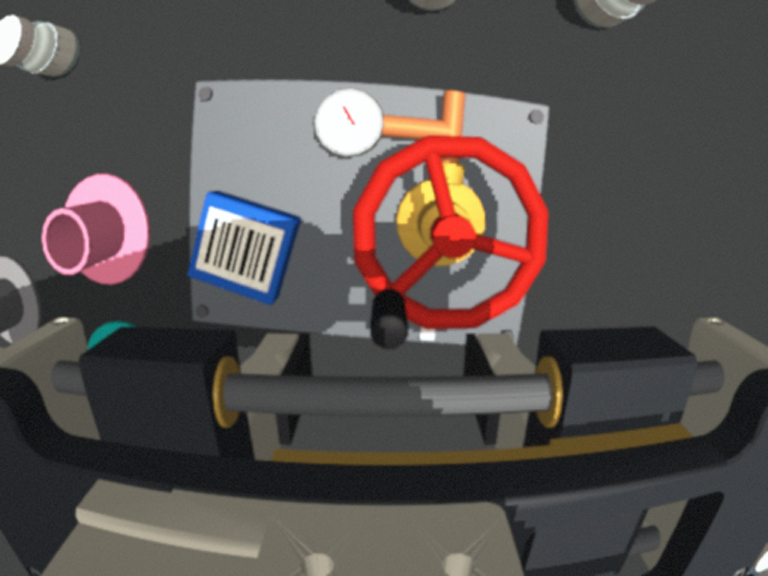

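The handle top is at (389,328) between the fingers, and the rim centre is at (451,232).

```bash
python3 - <<'E'
from h import *
s=bot.read_state()
h=ground("wrist",389/1.5,328/1.5,124,s);print("handle",h,"rimc",ground("wrist",451/1.5,232/1.5,72,s))
sc,tp=bot.camera("scene"),bot.camera("top")
a=cv2.resize(sc[150:230,290:370,::-1],(400,400),interpolation=cv2.INTER_CUBIC);b=cv2.resize(tp[155:235,140:220,::-1],(400,400),interpolation=cv2.INTER_CUBIC)
cv2.imwrite("pics/hold.png",np.hstack([a,b]))
bot.line_to([h[0],h[1],150],80);bot.line_to([h[0],h[1],88],100)
bot.move_gripper(8,30);s=bot.read_state();print(s["t"],s["tcp_pos"],s["width"],s["finger_force"],s["contact_force"])
E
```

```text
handle [571.52186162 -72.93648547 124.        ] rimc [ 606.65529698 -106.62094676   72.        ]
21.0833 [571.49713862 -72.8192631   88.07910256] 17.38932299001048 30.00020831823349 [-0.18266619  1.17038329  1.38441514]
```

View pics/hold.png

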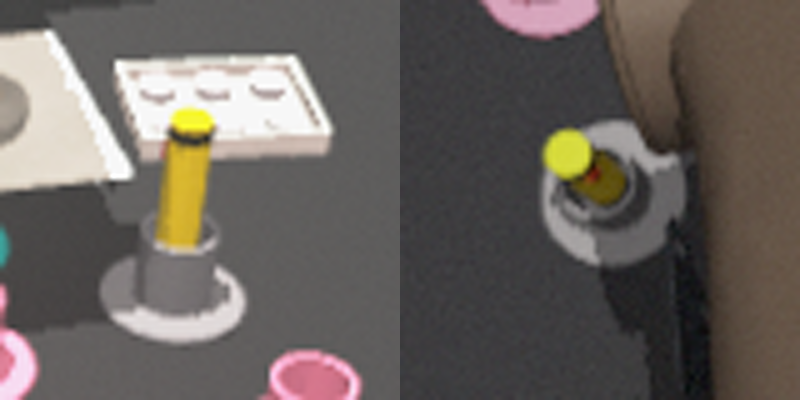

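```bash
python3 - <<'E'
from h import *
print("scene tail",ground("scene",290+192/5,150+119/5,136),"rod@rim",ground("scene",290+180/5,150+240/5,55),"rim",ground("scene",290+179/5,150+231/5,55),"base",ground("scene",290+173/5,150+297/5,3))
print("top tail",ground("top",140+168/5,155+155/5,136),"rim",ground("top",140+203/5,155+188/5,55),"base",ground("top",140+213/5,155+194/5,3),"rod@rim~",ground("top",140+207/5,155+186/5,60))
E
```

```text
scene tail [547.2662255  294.30742903 136.        ] rod@rim [554.75166101 294.46444153  55.        ] rim [545.42363829 295.60155379  55.        ] base [542.79388164 297.83837632   3.        ]
top tail [542.54201145 290.62297763 136.        ] rim [537.75471171 288.40859357  55.        ] base [542.78073583 293.43991693   3.        ] rod@rim~ [538.08548657 285.00370635  60.        ]
```

The wand stands nearly upright and centred, and the handle is gripped. Now I turn the wheel clockwise to its stop.

```bash
cat > turn.py <<'E'
from h import *
C=np.array([606.8,-106.8]);r=50.;Z=88.
def ang(p): d=p[:2]-C; return np.arctan2(d[1],d[0])
off=np.zeros(2)
def go(phi,v):
    global off
    u=np.array([np.cos(phi),np.sin(phi)])
    bot.line_to([*(C+r*u+off),Z],v)
    s=bot.read_state();F=s["contact_force"];fr=F[:2]@u;ft=F[:2]@[-u[1],u[0]]
    off=np.clip(off+.03*fr*u,-4,4)   # radial admittance: follow the true wheel centre
    return s,fr,ft
E
python3 - <<'E'
from turn import *
import turn
s=bot.read_state();p0=ang(s["tcp_pos"]);print("start",p0,np.hypot(*(s["tcp_pos"][:2]-C)))
phi=p0;k=0
while phi>p0-6.6:
    near=phi<p0-5.2
    phi-=.06 if near else .3
    s,fr,ft=go(phi,25 if near else 90);k+=1
    if k%3==0 or abs(ft)>9:print(round(phi-p0,2),round(s["t"],1),"fr %.1f ft %.1f fz %.1f"%(fr,ft,s["contact_force"][2]),s["width"].round(1),turn.off.round(1),(s["tcp_pos"][:2]-C).round(1))
    if abs(fr)>60 or ft>15 : break
E
```

```text
start 2.3752749660871366 48.99982144329169Traceback (most recent call last):
  File "<stdin>", line 9, in <module>
AttributeError: 'float' object has no attribute 'round'
```

```bash
python3 - <<'E'
from turn import *
import turn
p0=2.3753;s=bot.read_state();phi=ang(s["tcp_pos"]);print("now",phi-p0,s["t"],s["contact_force"],s["width"]);k=0
while phi>p0-6.6:
    near=phi<p0-5.2
    phi-=.06 if near else .3
    s,fr,ft=go(phi,25 if near else 90);k+=1
    if k%3==0 or abs(ft)>9:print(round(phi-p0,2),round(s["t"],1),"fr %.1f ft %.1f"%(fr,ft),turn.off.round(1),(s["tcp_pos"][:2]-C).round(1))
    if abs(fr)>60 or ft>15 : break
E
```

```text
now -0.9136567989862456 22.0333 [ 1.78074777 -4.73609793 -0.96669838] 17.20464741517263
-1.81 23.0 fr 2.0 ft -2.7 [ 0. -0.] [42.9 26.5]
-2.71 23.9 fr 7.2 ft -2.2 [ 0.5 -0.1] [ 47.9 -17.3]
-3.61 24.9 fr 4.0 ft -3.3 [ 0.8 -0.4] [ 15.7 -48.2]
-4.51 25.8 fr 2.8 ft -2.0 [ 0.8 -0.7] [-26.4 -42.4]
-5.41 26.8 fr 1.2 ft -2.6 [ 0.6 -0.7] [-48.9  -5.5]
-5.59 27.6 fr -1.1 ft 1.3 [ 0.7 -0.7] [-49.    3.3]
-5.65 27.9 fr -4.8 ft 14.5 [ 0.8 -0.8] [-49.    3.9]
-5.71 28.1 fr -10.4 ft 28.6 [ 1.1 -0.8] [-49.1   4.3]
```

The stop is reached: tangential force rose from 0 to 28 N at the angle I predicted. Now I open two turns from there.

```bash
sed -i 's/^C=.*;r/C=np.array([607.7,-107.55]);r/' turn.py; python3 - <<'E'
from turn import *
import turn
phi0=3.055;bot.pause(.2);N=42
for k in range(1,N+1):
    s,fr,ft=go(phi0+4*np.pi*k/N,40 if k in(1,N) else 90)
    if k%6==0 or abs(ft)>9:print(k,round(s["t"],1),"fr %.1f ft %.1f"%(fr,ft),turn.off.round(1),(s["tcp_pos"][:2]-C).round(1))
    if abs(fr)>60 or abs(ft)>30:print("abort");break
bot.pause(.5);s=snap("w_end");snap("t_end","top");print(s["t"],ang(s["tcp_pos"])-phi0,s["tcp_pos"],s["finger_force"],s["width"],s["contact_force"])
im=cv2.imread("pics/w_end.png")
E
```

```text
6 30.6 fr -0.6 ft 2.1 [-0.1 -0. ] [  7.1 -49.3]
12 32.5 fr 1.0 ft 2.5 [-0.1  0.1] [46.6 18.2]
18 34.4 fr 2.2 ft 2.1 [-0.   0.6] [-28.1  41.6]
24 36.3 fr 2.8 ft 1.7 [-0.3  0.5] [-34.  -36.4]
30 38.2 fr 2.8 ft 2.8 [-0.2  0.1] [ 43.2 -24.7]
36 40.1 fr 4.1 ft 2.5 [0.3 0.3] [14.9 47.9]
42 42.2 fr 2.1 ft 0.4 [0.1 0.7] [-49.9   4.6]
42.675 -0.004761013619320575 [ 557.81426797 -102.98003549   87.92779312] 30.001032650470734 17.57063920067732 [-2.29317672 -0.8047664   7.29831055]
```

View pics/w_end.png

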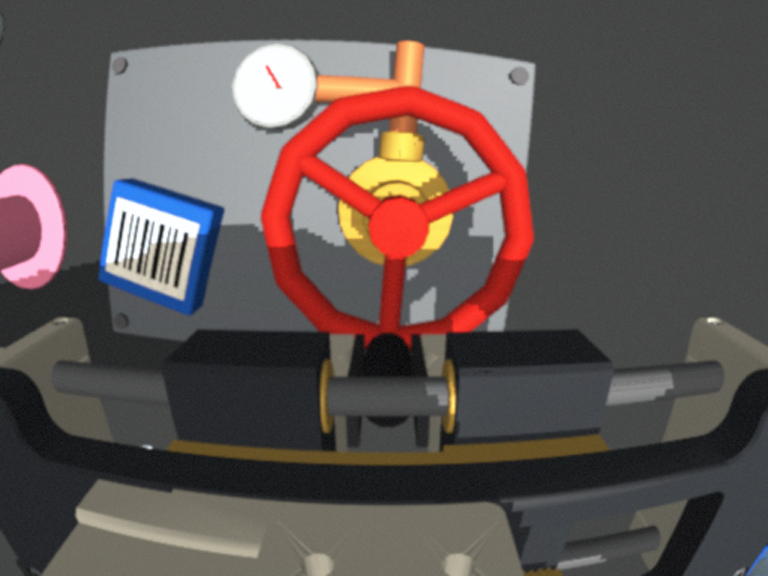

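The handle is still between the pads and its spoke points along the station's -x axis, so the wheel is two turns from the stop. Handing in.

```bash
python3 -c "
from plant import bot
print(bot.close_job())"
```

```text
the job is handed in; nothing more can be done
None
```

I handed the job in at about 43 s of robot time, with no verdict returned: the barcode was scanned, the wand is back in its holder, and the valve was closed to its stop and opened two turns (within about 0.01 rad by arm position), with the handle still gripped at 30 N.

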